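Stamp a mounted plate in the lever press and tray it

ROBOT

A 7-joint arm with a two-finger parallel gripper is mounted at the origin on the work surface. World frame = base frame: x ahead of the robot, y to its left, z up, the work surface at z = 0. Lengths are in m, angles in degrees, forces in N, time in s.
With the tool pointing down it reaches from about 0.425 to 0.875 m from the base axis. Payload 8.4 kg.
Tool frame: the origin (TCP) lies midway between the tips of the shut fingers; the grasp point (between the pads) lies 19 mm behind it; z points along the fingers, y is the line along which they close (so a half turn about z gives the same grasp; the last joint's range is limited). The gripper opens to 85 mm and grips with 20 to 120 N. Pads are 22 mm wide; open, the fingers measure 114 mm over their backs; the gripper's body (76 mm by 85 mm) begins 54 mm behind the grasp point. The pads swing forward as they close: fully open they stand 13 mm farther back than shut.
Start: joints at [67.655, 19.091, 2.286, 83.961, -0.768, 76.965, -3.352], TCP at [0.186, -0.623, 0.208] pointing down, gripper open.
Joint ranges: [-147.57, 147.57], [-21.85, 119.76], [-74.77, 79.35], [14.55, 137.4], [-85.83, 265.84], [4.83, 119.75], [-152.11, 152.11]. Speed limits (degrees/s): [127.2, 127.2, 159.86, 159.86, 180, 180, 180].

INTERFACE

Orientations are given as a 3x3 rotation matrix whose columns are the frame's x, y, z axes.
In Python, from bench import state, cams, arm gives the robot as it stands. The module is installed in compiled form; this text tells all that it offers.
- The arm moves only by the tool servo_tool, never from a script. Its argument "steps" is a list of rows, each a list of 7 numbers: the turn, a rotation vector about the tool's x, y, z each as a share of 90 degrees, from -1 to 1, then the shift along the tool's x, y, z each as a share of 0.5 m, from -1 to 1, then the closure, from -1 (fully open) to 1 (shut). A call has 1 to 12 rows; each row is the pose to reach, as a shift and turn from the pose commanded when the call began, along the tool's axes at that moment; what a row does not reach only later rows make up. A row lasts 1/12 s, in which the tool goes at most 41.7 mm and 7.16 degrees, less where a joint would pass 70% of its speed; a pose out of reach is approached as far as the arm can. A call with a number of a shift or a turn outside -1 to 1 is refused whole. A call with a gripper value outside its range is refused whole. The fingers move at their own pace and stop on an object; "squeeze" is the grip in N (left out, the last holds). Time passes only in rows, so rows that repeat a pose let the fingers close. It gives the time, the measured TCP pose, the force, the opening and the grip force at its end, in the units of the state.
- state(): the state, without advancing time (a new reading comes with each control period).
- cams.camera(name): name is "scene" or "top" or "wrist"; returns the picture (400x640x3 uint8, blue, green, red); there is no depth.
- cams.camera_model(name): a dict with "fx", "fy", "cx", "cy" (pixels), "R" (3x3) and "t" (3): a world point X has camera coordinates R X + t. Camera axes: x right, y down, z forward; pixel columns grow to the right and rows downward; lengths in m; the calibration is good to about 2 mm. A picture is of the moment at which its call begins: read the wrist's pose just before it. camera_model takes no time and is no camera call; for the wrist camera it gives the pose at the moment of the call.
- arm.close_job(): hands the job in; it is judged then, once.
The state is a dict: "t": time; "q": joint angles; "qd": joint speeds; "effort": joint torques, N m; "tool_pos": TCP position; "ee_rot": TCP orientation; "force": force on the tool from outside, world axes, zero at the start; "torque": the same for the moment, N m; "gripper_width": opening from 0.0 (shut) to 1.0 (fully open); "gripper_force": force on a finger pad.
Only numpy, scipy, OpenCV 4.12 (cv2) and the standard library are available. Lean on these libraries where they do the work, as an engineer would, in place of code of your own. Each camera call takes 0.05 s, during which the arm holds its last target. There are 200 camera calls.

TASK

Slide the plate carrier nose first along the guides of the lever press, under its guard, fully home against the back stop; with it there, swing the press lever all the way down to its stop so that the foot presses the plate, and let it return to the top. Then draw the carrier out and set it down, not drop it, flat in the shallow aluminium tray, right way up. Leave the tin, jar, wood block and brayer where they are.

Things in the scene. Friction and masses are not known exactly. Their poses are not given: they have to be found in the camera images.
- carrier: plate carrier, loose, 0.28 kg: plywood board 180 x 70 x 16 mm, flat, a 72 x 58 x 2 mm copper plate on top at the nose end and an upright wooden rib (56 long, 18 wide, its top 56 mm above the underside) along the centre line towards the tail, centred at x = -45, y = 0. Origin: centre of the underside; x points to the nose (board x = -90 to +90 mm), z up
- carrier_grip (a point): point on the carrier to grasp: middle of the rib, 38 mm above the underside at x = -45 mm; pinch the rib across its 18 mm (along the carrier's y)
- carrier_nose (a point): middle of the nose edge of the carrier, at its underside (x = +90 mm)
- press: grey bench lever press, fixed. Origin on the bench; its mouth looks to its -x, the carrier goes in along +x. Steel bed 30 mm high, x = -150 to +110, y = -65 to +65 mm. Head 100 mm wide over x = -30 to +110, z = 100 to 200 mm (a cap on top to 242); a guard plate at its front (x = -33) leaves a slot 26 mm high above the bed. With the carrier home its rib is centred at x = -105 mm
- press_stop (a point): foot of the back stop, on the bed's top, middle of the guides (press x = +30, y = 0, z = 30 mm; axes as the press). Two guide rails 12 mm high stand on the bed 73.4 mm apart from press x = -100 to +30 mm, with flared ends out to x = -140 mm (about 100 mm apart at the mouth)
- press_foot: round rubber foot, 36 mm across, under the head at x = 0, y = 0 of the press; underside 30 mm above the bed at rest; the lever drives it 16 mm down onto the plate, it gives on a spring of its own
- press_lever (a joint): angle of the lever, rad: 0 up at rest (a spring holds it there), 0.96 fully down at its stop; about 4 N at the handle to start, 12 N at the end; springs back when let go
- press_grip (a point): middle of the lever's black handle bar (24 mm thick, 75 mm long, level, along the press's y); moves with the lever. The lever arm is at press y = -100 mm, the bar runs outwards from it to y = -175 mm. The bar is 170 mm from the hinge, 50 degrees above level at rest, towards the mouth, and 5 degrees below level at the stop
- press_hinge (a point): point on the lever's hinge axis (along the press's y), in line with press_grip: x = +30, y = -135, z = 170 mm in the press frame
- tray: shallow aluminium tray, fixed, 215 x 105 mm outside, rim 16 mm high, walls and floor 4 to 5 mm thick; long side along its x. Origin: centre of the underside
- tray_in (a point): centre of the tray's inner floor
- tin: bystander: steel tin, 76 mm across, 85 mm high; origin at its underside
- jar: bystander: amber glass jar, 66 mm across, 105 mm high; origin at its underside
- woodblock: bystander: bare wood block 140 x 80 x 23 mm, no rib; origin: centre of its underside
- brayer: bystander: ink roller 110 mm wide, 44 mm across, with a handle of about 170 mm towards its -x; origin under the roller

How it is judged:
By the outcome, as a careful person would: the job done as asked, in the order asked, and still so for the second after the job is handed in, with the robot touching nothing.
It also fails if it takes over 72 s, if anything falls off the work surface, if the arm or the gripper's body presses on something with over 40 N, if the wrist force passes 120 N, or if a joint passes its speed limit or range.

## Working session

There is one attempt and no reset: what is moved stays moved. The work goes in short steps, Python scripts to look and compute and a tool call to move; the robot and the scene stay as the last step left them, time stands still between calls to the robot, and variables do not carry over. Pictures are saved under pics/ and viewed, at most 10 in all, crops included, and the job is handed in when it is done.

Besides the shell and the picture viewer there is one more tool, called after "Call:" in YAML: its name, and indented under it one key for each argument. servo_tool: Moves the arm, as the interface text tells. Shift numbers are shares of 0.5 m and turn numbers shares of 90 degrees, none past 1 either way. Its arguments: {"type":"object","properties":{"steps":{"type":"array"},"squeeze":{"type":"number"}},"required":["steps"]}

```bash
mkdir -p pics; python3 - <<'E'
from bench import state,cams
import cv2,json,numpy as np
np.set_printoptions(precision=4,suppress=True)
s=state();print(s['t'],s['tool_pos'],s['ee_rot'],s['gripper_width'])
for n in('scene','top'):
    im=cams.camera(n);m=cams.camera_model(n);cv2.imwrite(f'pics/{n}0.png',im)
    print(n,{k:np.array(v).tolist() for k,v in m.items()})
E
```

```text
0.0 [ 0.1862 -0.6222  0.2074] [[ 0.958   0.2867 -0.0006]
 [ 0.2867 -0.958   0.0015]
 [-0.0001 -0.0016 -1.    ]] 1.0001536862691092
scene {'fx': 492.2135909313407, 'fy': 492.2135909313407, 'cx': 318.0272455408491, 'cy': 203.1885150783969, 'R': [[0.30945127975369907, 0.9506549447442029, -0.022250426786786487], [0.5063350179262892, -0.18453478641441193, -0.8423608266203813], [-0.8049004628402086, 0.24940346556610565, -0.5384544143037867]], 't': [-0.12010581809645983, -0.14035880671843073, 1.6635781736515218]}
top {'fx': 410.62263567611893, 'fy': 410.62263567611893, 'cx': 317.1375914209019, 'cy': 198.51694691222775, 'R': [[0.01235558255746294, -0.9998002896651447, -0.015707334756677304], [-0.9963377956429552, -0.010980601952783614, -0.08479636403815723], [0.08460695333719848, 0.016697519763339965, -0.9962744884221166]], 't': [-0.0343576967622751, 0.5673832838990955, 1.179408816963012]}
```

View pics/scene0.png

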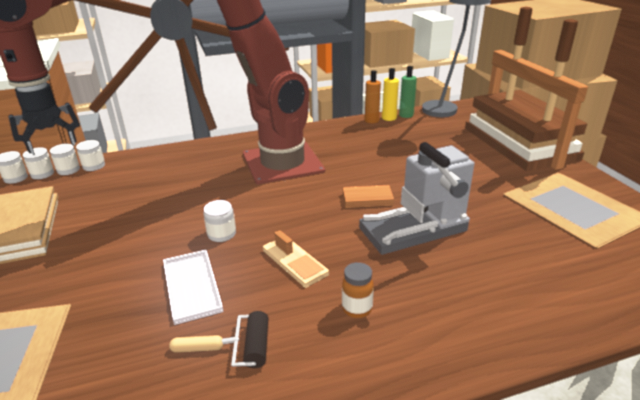

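View pics/top0.png

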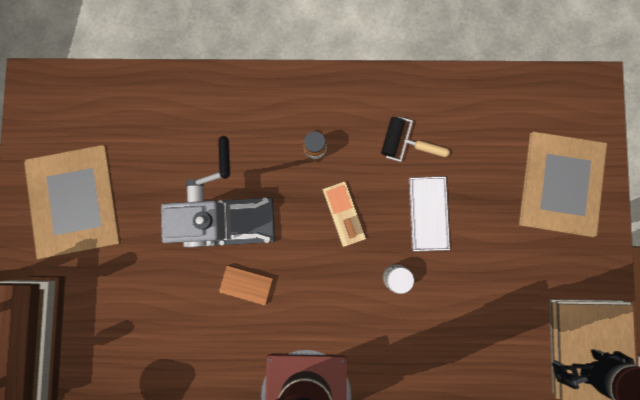

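The scene view shows the carrier (295,260), tray (192,285), press (430,200) with its mouth at lower left, tin (219,220), jar (357,288), brayer (240,340) and block (368,196). In the top view the carrier is at (344,213) with its nose at the upper left. The tray is at (430,213). The press is at (220,220), with its mouth to the right and its handle at (224,157).

```bash
cat > h.py <<'E'
import numpy as np,cv2
from bench import state,cams
np.set_printoptions(precision=4,suppress=True)
def ray(m,p):
    R=np.array(m['R']);t=np.array(m['t'])
    d=R.T@np.array([(p[0]-m['cx'])/m['fx'],(p[1]-m['cy'])/m['fy'],1.]);return -R.T@t,d/np.linalg.norm(d)
def onz(m,p,z):
    o,d=ray(m,p);return o+d*(z-o[2])/d[2]
def tri(rs):
    A=np.zeros((3,3));b=np.zeros(3)
    for o,d in rs:
        P=np.eye(3)-np.outer(d,d);A+=P;b+=P@o
    X=np.linalg.solve(A,b);return X,max(np.linalg.norm((np.eye(3)-np.outer(d,d))@(X-o)) for o,d in rs)
def proj(m,X):
    c=np.array(m['R'])@X+np.array(m['t']);return np.array([m['fx']*c[0]/c[2]+m['cx'],m['fy']*c[1]/c[2]+m['cy']])
def rect(mask):
    c=max(cv2.findContours(mask.astype(np.uint8),cv2.RETR_EXTERNAL,cv2.CHAIN_APPROX_NONE)[0],key=cv2.contourArea)
    return c[:,0,:].astype(float)
E
python3 - <<'E'
from h import *
t=cv2.imread('pics/top0.png');s=cv2.imread('pics/scene0.png')
m=cams.camera_model('top')
hs=cv2.cvtColor(t,cv2.COLOR_BGR2HSV)
for n,(x,y) in dict(ply=(350,238),cu=(337,198),rib=(351,227),tray=(430,213),rim=(412,200),bed=(250,218),rail=(240,241),table=(300,180)).items(): print(n,hs[y,x])
def roi(mask,x0,x1,y0,y1):
    k=np.zeros(mask.shape,bool);k[y0:y1,x0:x1]=1;return mask&k
V=hs[...,2];S=hs[...,1]
for n,mk,z in (('carrier',roi(V>150,315,372,175,250),.016),('tray',roi((S<70)&(V>120),400,460,170,256),.016)):
    c=rect(cv2.morphologyEx(mk.astype(np.uint8),cv2.MORPH_CLOSE,np.ones((5,5))))
    w=np.array([onz(m,p,z)[:2] for p in c]);r=cv2.minAreaRect((w*1000).astype(np.float32));print(n,r,cv2.boxPoints(r).tolist())
a=cv2.resize(t[125:260,150:380],None,fx=3.4,fy=3.4,interpolation=cv2.INTER_CUBIC)
cv2.imwrite('pics/top_c.png',a)
b=cv2.resize(s[135:325,160:480],None,fx=2.5,fy=2.5,interpolation=cv2.INTER_CUBIC)
cv2.imwrite('pics/scene_c.png',b)
E
```

```text
ply [ 16 103 190]
cu [ 10 135 230]
rib [ 12 144 172]
tray [150   2 238]
rim [169  10 200]
bed [108  20  65]
rail [105  16  94]
table [ 10 144 110]
carrier ((524.7985229492188, -105.29364013671875), (180.2675018310547, 71.49361419677734), 20.004846572875977) [[427.8741760253906, -102.53838348388672], [452.3320617675781, -169.7183380126953], [621.722900390625, -108.04889678955078], [597.2650146484375, -40.86894226074219]]
tray ((529.0147094726562, -354.5606689453125), (218.36627197265625, 110.61100006103516), 2.270811080932617) [[417.7259521484375, -303.6247253417969], [422.108642578125, -414.1488952636719], [640.303466796875, -405.4966125488281], [635.9207763671875, -294.9724426269531]]
```

View pics/top_c.png

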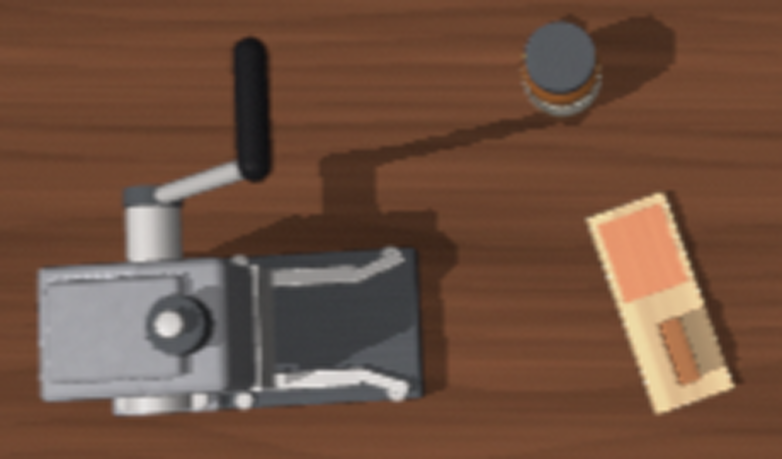

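View pics/scene_c.png

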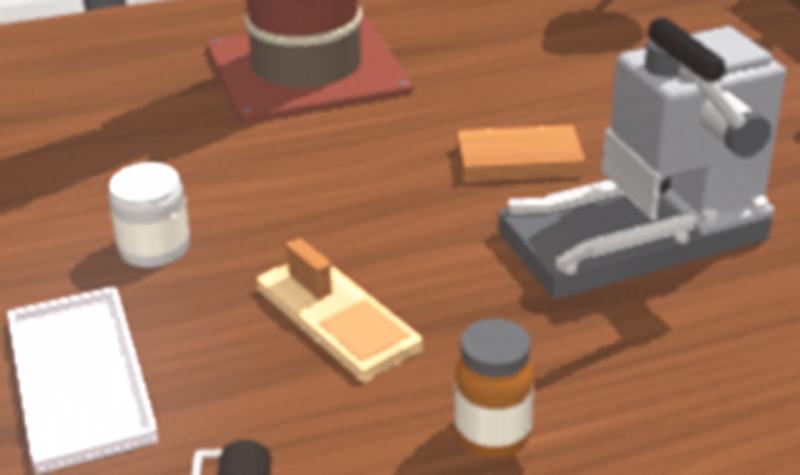

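Call:
servo_tool:
  steps:
    - [0,0,-0.037,0.2,-0.185,-0.08,-1]
    - [0,0,-0.037,0.43,-0.4,-0.08,-1]
    - [0,0,-0.037,0.856,-0.79,-0.08,-1]
    - [0,0,-0.037,0.856,-0.79,-0.08,-1]
    - [0,0,-0.037,0.856,-0.79,-0.08,-1]
    - [0,0,-0.037,0.856,-0.79,-0.08,-1]
    - [0,0,-0.037,0.856,-0.79,-0.08,-1]
    - [0,0,-0.037,0.856,-0.79,-0.08,-1]
    - [0,0,-0.037,0.856,-0.79,-0.08,-1]
    - [0,0,-0.037,0.856,-0.79,-0.08,-1]
    - [0,0,-0.037,0.856,-0.79,-0.08,-1]
    - [0,0,-0.037,0.856,-0.79,-0.08,-1]

```text
t: 1.1
tool_pos: [0.4403, -0.1926, 0.2444]
ee_rot: [[0.94, 0.342, -0.0], [0.342, -0.94, -0.0], [-0.0, 0.0, -1.0]]
force: [2.1, -0.7, -0.4]
gripper_width: 0.999
gripper_force: 0.0
```

```bash
cat > mv.py <<'E'
from h import *
from scipy.spatial.transform import Rotation as Rot
def plan(pos,yaw,s=None):
    "shift/turn shares from the measured pose to a tool-down pose; yaw = heading of tool x, degrees"
    s=s or state();R=np.array(s['ee_rot']);c,n=np.cos(np.radians(yaw)),np.sin(np.radians(yaw))
    T=np.array([[c,n,0],[n,-c,0],[0,0,-1]])
    rv=Rot.from_matrix(R.T@T).as_rotvec(degrees=True)/90
    return np.round(np.r_[rv,R.T@(np.array(pos)-s['tool_pos'])/.5],4)
E
python3 - <<'E'
from mv import *
s=state();print(s['t'],s['tool_pos'],s['ee_rot'],s['force'])
m=cams.camera_model('wrist');im=cams.camera('wrist');cv2.imwrite('pics/w1.png',im);np.save('w1.npy',m,allow_pickle=True)
print(m['fx'],-np.array(m['R']).T@m['t'],np.array(m['R']))
print(plan([.4825,-.1207,.22],20))
t=cams.camera_model('top')
for p in ((271.2,197.9),(274.1,241.5)):print(onz(t,p,.03))
E
```

```text
1.1 [ 0.4403 -0.1926  0.2444] [[ 0.9398  0.3417 -0.0001]
 [ 0.3417 -0.9398 -0.0002]
 [-0.0002  0.0002 -1.    ]] [ 2.1138 -0.7398 -0.3589]
289.27793956628494 [ 0.5114 -0.1658  0.4108] [[ 0.3417 -0.9398 -0.0004]
 [-0.8982 -0.3266  0.2943]
 [-0.2767 -0.1002 -0.9557]]
[-0.0009 -0.002   0.0058  0.1151 -0.0922  0.0505]
[0.5676 0.1064 0.03  ]
[0.441  0.0952 0.03  ]
```

View pics/w1.png

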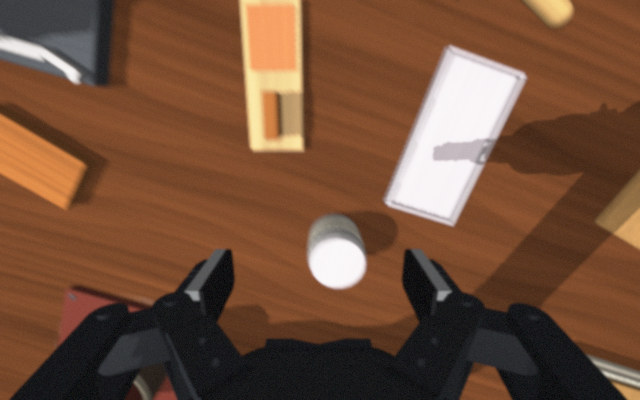

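The wrist view shows the carrier at (275,75), with its rib top near (271,115), and the tray at (455,135). The press bed corner is at (105,80).

```bash
python3 - <<'E'
from mv import *
w=cv2.imread('pics/w1.png');t=cv2.imread('pics/top0.png');mw=np.load('w1.npy',allow_pickle=True).item();mt=cams.camera_model('top')
def roi(mask,x0,x1,y0,y1):
    k=np.zeros(mask.shape,bool);k[y0:y1,x0:x1]=1;return mask&k
hw=cv2.cvtColor(w,cv2.COLOR_BGR2HSV);ht=cv2.cvtColor(t,cv2.COLOR_BGR2HSV)
print('row115',[tuple(hw[115,x]) for x in range(250,308,5)])
print('top row228',[tuple(ht[228,x]) for x in range(338,364,2)])
# carrier: wrist edges (front part cut by image top): side edges at z=.016
V=hw[...,2]
mk=roi((V>150),230,320,0,160).astype(np.uint8);mk=cv2.morphologyEx(mk,cv2.MORPH_CLOSE,np.ones((7,7)))
c=rect(mk);W=np.array([onz(mw,p,.016)[:2] for p in c]);r=cv2.minAreaRect((W*1000).astype(np.float32));print('carrier w',r,cv2.boxPoints(r).tolist())
c=rect(roi((hw[...,1]<80)&(V>130),380,530,40,230).astype(np.uint8));W=np.array([onz(mw,p,.016)[:2] for p in c]);r=cv2.minAreaRect((W*1000).astype(np.float32));print('tray w',r)
def ribc(h,x0,x1,y0,y1,lo,hi):
    mk=roi((h[...,1]>lo)&(h[...,2]>hi)&(h[...,0]<15),x0,x1,y0,y1);c=rect(mk);return cv2.minAreaRect(c.astype(np.float32))
a=ribc(hw,255,300,85,145,140,120);b=ribc(ht,340,360,215,242,125,120);print(a,b)
print(tri([ray(mw,a[0]),ray(mt,b[0])]))
print('corners', 'tail', [onz(mw,p,.016) for p in ((251,151),(304,151))])
E
```

```text
row115 [(np.uint8(22), np.uint8(94), np.uint8(245)), (np.uint8(23), np.uint8(83), np.uint8(250)), (np.uint8(21), np.uint8(100), np.uint8(243)), (np.uint8(13), np.uint8(158), np.uint8(216)), (np.uint8(13), np.uint8(170), np.uint8(212)), (np.uint8(13), np.uint8(173), np.uint8(181)), (np.uint8(15), np.uint8(132), np.uint8(116)), (np.uint8(17), np.uint8(111), np.uint8(181)), (np.uint8(18), np.uint8(113), np.uint8(187)), (np.uint8(17), np.uint8(111), np.uint8(196)), (np.uint8(17), np.uint8(109), np.uint8(183)), (np.uint8(11), np.uint8(159), np.uint8(90))]
top row228 [(np.uint8(22), np.uint8(77), np.uint8(237)), (np.uint8(21), np.uint8(81), np.uint8(236)), (np.uint8(18), np.uint8(89), np.uint8(227)), (np.uint8(17), np.uint8(92), np.uint8(221)), (np.uint8(13), np.uint8(120), np.uint8(172)), (np.uint8(12), np.uint8(145), np.uint8(181)), (np.uint8(12), np.uint8(145), np.uint8(180)), (np.uint8(12), np.uint8(141), np.uint8(166)), (np.uint8(16), np.uint8(96), np.uint8(159)), (np.uint8(17), np.uint8(93), np.uint8(165)), (np.uint8(16), np.uint8(92), np.uint8(171)), (np.uint8(17), np.uint8(93), np.uint8(172)), (np.uint8(13), np.uint8(122), np.uint8(88))]
carrier w ((522.9127807617188, -100.530029296875), (178.92344665527344, 74.76341247558594), 19.957834243774414) [[426.0643310546875, -95.92914581298828], [451.5832214355469, -166.20257568359375], [619.76123046875, -105.13091278076172], [594.2423095703125, -34.85748291015625]]
tray w ((530.4634399414062, -348.54364013671875), (219.5385284423828, 115.76058959960938), 2.247457265853882)
((270.8163146972656, 115.00967407226562), (46.46200942993164, 14.453679084777832), 86.98721313476562) ((349.45001220703125, 227.84999084472656), (18.973661422729492, 6.008327484130859), 71.56504821777344)
(array([ 0.4846, -0.1189,  0.0705]), np.float64(0.0023469528846826564))
corners tail [array([ 0.4286, -0.099 ,  0.016 ]), array([ 0.4533, -0.1668,  0.016 ])]
```

Call:
servo_tool:
  steps:
    - [0,0,0.006,0.06,-0.046,0.08,-1]
    - [0,0,0.006,0.115,-0.09,0.169,-1]
    - [0,0,0.006,0.115,-0.09,0.169,-1]
    - [0,0,0.006,0.115,-0.09,0.169,-1]
    - [0,0,0.006,0.115,-0.09,0.169,-1]

```text
t: 1.57
tool_pos: [0.4777, -0.1317, 0.1585]
ee_rot: [[0.942, 0.335, -0.003], [0.335, -0.942, 0.001], [-0.002, -0.002, -1.0]]
force: [-0.2, -1.0, 0.9]
gripper_width: 1.0
gripper_force: 0.0
```

```bash
python3 - <<'E'
from mv import *
s=state();print(s['t'],s['tool_pos'],s['force'])
mw=np.load('w1.npy',allow_pickle=True).item();m2=cams.camera_model('wrist');im=cams.camera('wrist');cv2.imwrite('pics/w2.png',im)
h=cv2.cvtColor(im,cv2.COLOR_BGR2HSV)
p=proj(m2,np.array([.4835,-.1195,.056]));print('pred',p)
mk=((h[...,1]>140)&(h[...,2]>120)&(h[...,0]<15))
k=np.zeros(mk.shape,bool);y,x=int(p[1]),int(p[0]);k[max(0,y-60):y+60,max(0,x-35):x+35]=1
b=cv2.minAreaRect(rect(mk&k).astype(np.float32));print(b)
a=(270.8,115.0);X,e=tri([ray(mw,a),ray(m2,b[0])]);print(X,e, onz(m2,b[0],.056))
print(plan([.4835,-.1195,.022],20))
cv2.imwrite('pics/w2v.png',im)
E
```

```text
1.5667 [ 0.4777 -0.1317  0.1585] [-0.152  -0.9606  0.8799]
pred [308.9984 181.1885]
((307.5, 180.5), (69.0, 119.0), 0.0)
[ 0.4865 -0.1175  0.0673] 9.827936169281647e-05 [ 0.4837 -0.1179  0.056 ]
[-0.0003  0.0005 -0.0059  0.0192 -0.0219  0.2756]
```

View pics/w2v.png

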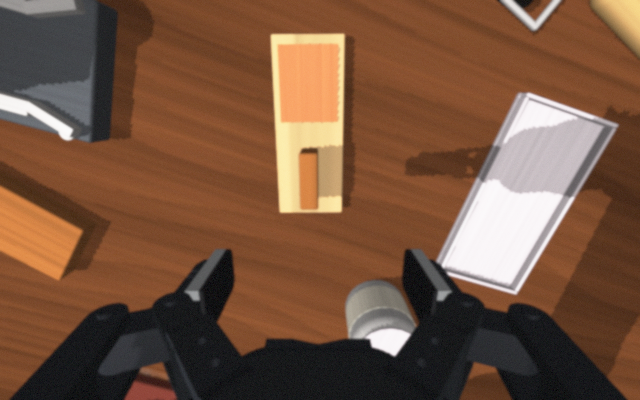

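The wrist view shows the rib top at (309,180), matching the prediction (309,181). The carrier runs (271..345, 34..213), with its nose up, and the fingers straddle the rib.

Call:
servo_tool:
  steps:
    - [0,0,-0.006,0.01,-0.012,0.08,-1]
    - [0,0,-0.006,0.019,-0.022,0.16,-1]
    - [0,0,-0.006,0.019,-0.022,0.16,-1]
    - [0,0,-0.006,0.019,-0.022,0.16,-1]

```text
t: 1.95
tool_pos: [0.4828, -0.1199, 0.08]
ee_rot: [[0.94, 0.341, -0.003], [0.341, -0.94, 0.001], [-0.002, -0.001, -1.0]]
force: [0.4, -0.3, 0.7]
gripper_width: 0.997
gripper_force: 0.0
```

```bash
python3 - <<'E'
from mv import *
s=state();print(s['t'],s['tool_pos'],s['force'],plan([.4835,-.1195,.022],20))
E
```

```text
1.95 [ 0.4828 -0.1199  0.08  ] [ 0.4155 -0.2811  0.6689] [-0.0009  0.0014 -0.0006  0.0019 -0.0001  0.116 ]
```

Call:
servo_tool:
  steps:
    - [0,0,0,0.002,0,0.05,-1]
    - [0,0,0,0.002,0,0.1,-1]
    - [0,0,0,0.002,0,0.116,-1]
    - [0,0,0,0.002,0,0.116,0]
    - [0,0,0,0.002,0,0.116,1]
    - [0,0,0,0.002,0,0.116,1]
    - [0,0,0,0.002,0,0.116,1]
    - [0,0,0,0.002,0,0.116,1]
    - [0,0,0,0.002,0,0.116,1]
  squeeze: 60

```text
t: 2.7
tool_pos: [0.4855, -0.1189, 0.023]
ee_rot: [[0.94, 0.342, 0.001], [0.342, -0.94, -0.001], [0.001, 0.001, -1.0]]
force: [-1.5, -0.5, 5.3]
gripper_width: 0.191
gripper_force: 59.0
```

Call:
servo_tool:
  steps:
    - [0,0,0,0,0,-0.04,1]
    - [0,0,0,0,0,-0.1,1]
    - [0,0,-0.08,0.01,-0.005,-0.154,1]
    - [0,0,-0.16,0.02,-0.01,-0.154,1]
    - [0,0,-0.24,0.03,-0.015,-0.154,1]
    - [0,0,-0.32,0.04,-0.02,-0.154,1]
    - [0,0,-0.4,0.05,-0.025,-0.154,1]
    - [0,0,-0.48,0.06,-0.03,-0.154,1]
    - [0,0,-0.56,0.07,-0.035,-0.154,1]
    - [0,0,-0.64,0.08,-0.04,-0.154,1]
    - [0,0,-0.72,0.09,-0.042,-0.154,1]
    - [0,0,-0.8,0.09,-0.042,-0.154,1]

```text
t: 3.7
tool_pos: [0.5203, -0.0828, 0.0989]
ee_rot: [[-0.035, 0.999, 0.0], [0.999, 0.035, 0.0], [0.0, 0.0, -1.0]]
force: [0.1, 0.5, -1.8]
gripper_width: 0.186
gripper_force: 59.4
```

Call:
servo_tool:
  steps:
    - [0,0,-0.033,0,0,0,1]
    - [0,0,-0.033,0,0,0,1]
    - [0,0,-0.033,0,0,0,1]

```text
t: 3.95
tool_pos: [0.5196, -0.0837, 0.0987]
ee_rot: [[-0.078, 0.997, -0.0], [0.997, 0.078, 0.0], [0.0, -0.0, -1.0]]
force: [-0.1, 0.3, -3.7]
gripper_width: 0.188
gripper_force: 59.4
```

```bash
python3 - <<'E'
from mv import *
s=state();print(s['t'],s['tool_pos'],s['ee_rot'],s['force'],s['q'])
m=cams.camera_model('wrist');im=cams.camera('wrist');cv2.imwrite('pics/w3.png',im);np.save('w3.npy',m,allow_pickle=True)
E
```

```text
3.95 [ 0.5196 -0.0837  0.0987] [[-0.0776  0.997  -0.0005]
 [ 0.997   0.0776  0.0001]
 [ 0.0001 -0.0005 -1.    ]] [-0.0601  0.3499 -3.7165] [ 36.84    13.2268 -36.341  107.2191   8.7984  62.3676   1.571 ]
```

View pics/w3.png

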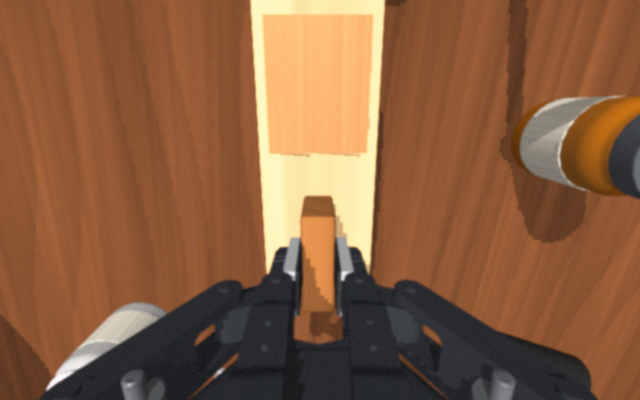

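The wrist view shows the carrier held straight, with its plate at (318,85) and its rib at (318,240). The press is still out of view.

Call:
servo_tool:
  steps:
    - [0,0,0,0.06,0,0,1]
    - [0,0,0,0.12,0,0,1]
    - [0,0,0,0.18,0,0,1]
    - [0,0,0,0.22,0,0,1]
    - [0,0,0,0.22,0,0,1]
    - [0,0,0,0.22,0,0,1]

```text
t: 4.5
tool_pos: [0.5109, 0.0272, 0.099]
ee_rot: [[-0.081, 0.997, 0.0], [0.997, 0.081, -0.0], [-0.0, 0.0, -1.0]]
force: [0.1, -1.3, -2.6]
gripper_width: 0.189
gripper_force: 59.4
```

```bash
python3 - <<'E'
from mv import *
s=state();print(s['t'],s['tool_pos'],s['ee_rot'],s['force'])
m=cams.camera_model('wrist');im=cams.camera('wrist');np.save('w4.npy',m,allow_pickle=True)
t=cams.camera('top');a=im[0:230,120:520];a=cv2.resize(a,(800,460));cv2.imwrite('pics/w4full.png',im)
cv2.imwrite('pics/w4.png',a);cv2.imwrite('pics/top4.png',t)
E
```

```text
4.5 [0.5109 0.0272 0.099 ] [[-0.081   0.9967  0.0001]
 [ 0.9967  0.081  -0.0001]
 [-0.0002  0.0001 -1.    ]] [ 0.1235 -1.3075 -2.5711]
```

View pics/w4.png

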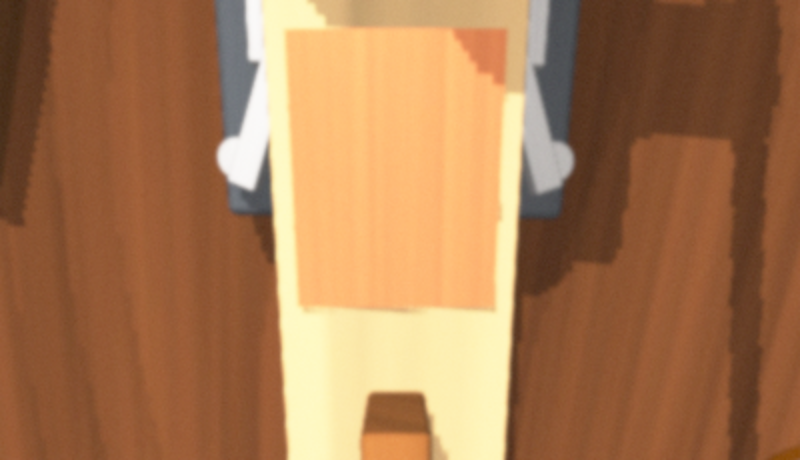

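The crop shows the nose between the flared guide ends, (258,190) left and (537,192) right. The bed corners are at (231,214) and (560,217), and the carrier edges at row 200 are x=276 and 517, so it is nearly centred.

```bash
python3 - <<'E'
from mv import *
m=np.load('w4.npy',allow_pickle=True).item();im=cv2.imread('pics/w4full.png');g=cv2.cvtColor(im,cv2.COLOR_BGR2HSV)
f=lambda x,y:(x/2+119.75,y/2-.25)
P={k:onz(m,f(*p),z) for k,p,z in (('bcL',(231,214),.03),('bcR',(560,217),.03),('btL',(218,2),.03),('btR',(579,2),.03),
 ('kL',(265,64),.042),('kR',(526,64),.042),('eL',(254,190),.042),('eR',(541,192),.042),('oL',(247,62),.042),('oR',(548,62),.042))}
for k,v in P.items():print(k,v)
# carrier sides
V=g[...,2].astype(int);S=g[...,1]
L=[];Rr=[]
for y in range(60,200,5):
    ok=np.where((V[y]>190)&(S[y]<130)&(np.arange(640)>245)&(np.arange(640)<395))[0]
    if len(ok): L.append((ok[0]-.5,y));Rr.append((ok[-1]+.5,y))
z=.092
L=np.array([onz(m,p,z)[:2] for p in L]);Rr=np.array([onz(m,p,z)[:2] for p in Rr])
def line(A):
    vx,vy,x,y=cv2.fitLine(A.astype(np.float32),cv2.DIST_HUBER,0,.001,.001).ravel();return np.degrees(np.arctan2(vy,vx))%180,(x,y)
aL,aR=line(L),line(Rr);print('sides',aL,aR)
def press(yaw,c):
    return
mid=(P['bcL']+P['bcR'])/2;d=P['bcR']-P['bcL'];print('bed width',np.hypot(*d[:2]),'press yaw from mouth',np.degrees(np.arctan2(d[1],d[0]))+90)
for a in ('L','R'):
    d=P['bt'+a]-P['bc'+a];print('edge yaw',np.degrees(np.arctan2(d[1],d[0])))
for a,b in (('bcL','bcR'),('kL','kR'),('eL','eR'),('oL','oR'),('btL','btR')):print(a,((P[a]+P[b])/2)[:2],np.hypot(*(P[a]-P[b])[:2]))
# press yaw from top-view first picture: head/bed edges
yaw=95.;print(state()['tool_pos'])
E
```

```text
bcL [0.4414 0.0996 0.03  ]
bcR [0.5689 0.1088 0.03  ]
btL [0.437  0.1706 0.03  ]
btR [0.5637 0.1809 0.03  ]
kL [0.4564 0.15   0.042 ]
kR [0.5457 0.1573 0.042 ]
eL [0.453  0.1088 0.042 ]
eR [0.5573 0.1166 0.042 ]
oL [0.4503 0.1501 0.042 ]
oR [0.5532 0.1585 0.042 ]
sides (np.float32(96.90586), (np.float32(0.47023287), np.float32(0.08649181))) (np.float32(94.74968), (np.float32(0.5413428), np.float32(0.09096836)))
bed width 0.12778664598032274 press yaw from mouth 94.14440867739427
edge yaw 93.50973402731437
edge yaw 94.12066799968812
bcL [0.5051 0.1042] 0.12778664598032274
kL [0.5011 0.1536] 0.08960707998757003
eL [0.5051 0.1127] 0.10454577526352082
oL [0.5017 0.1543] 0.10324713669241993
btL [0.5004 0.1757] 0.1270335363689177
[0.5111 0.0251 0.0988]
```

```bash
cat >> mv.py <<'E'
def ln(y): return .50268-.07*(y-.1401)
E
python3 - <<'E'
from mv import *
s=state();print(plan([ln(.010),.010,.099],94,s),plan([ln(.010),.010,.0545],94,s))
E
```

```text
[-0.0001  0.0004  0.0053 -0.0302 -0.001  -0.0004] [-0.0001  0.0004  0.0053 -0.0302 -0.001   0.0886]
```

Call:
servo_tool:
  steps:
    - [0,0,0.005,-0.015,-0.001,0,1]
    - [0,0,0.005,-0.03,-0.001,0,1]
    - [0,0,0.005,-0.03,-0.001,0.03,1]
    - [0,0,0.005,-0.03,-0.001,0.06,1]
    - [0,0,0.005,-0.03,-0.001,0.08,1]
    - [0,0,0.005,-0.03,-0.001,0.088,1]
    - [0,0,0.005,-0.03,-0.001,0.088,1]
    - [0,0,0.005,-0.03,-0.001,0.088,1]

```text
t: 5.27
tool_pos: [0.512, 0.0108, 0.0551]
ee_rot: [[-0.072, 0.997, -0.0], [0.997, 0.072, 0.0], [0.0, 0.0, -1.0]]
force: [0.7, 0.1, -3.5]
gripper_width: 0.188
gripper_force: 59.4
```

```bash
python3 - <<'E'
from mv import *
s=state();print(s['t'],s['tool_pos'],s['force'],plan([ln(.06),.06,.055],94,s),plan([ln(.14),.14,.055],94,s))
E
```

```text
5.2667 [0.512  0.0108 0.0551] [ 0.7279  0.0617 -3.4626] [ 0.     -0.0001  0.0011  0.0987 -0.0003  0.0002] [ 0.     -0.0001  0.0011  0.2591 -0.0001  0.0002]
```

Call:
servo_tool:
  steps:
    - [0,0,0.001,0.012,0,0,1]
    - [0,0,0.001,0.024,0,0,1]
    - [0,0,0.001,0.036,0,0,1]
    - [0,0,0.001,0.048,0,0,1]
    - [0,0,0.001,0.06,0,0,1]
    - [0,0,0.001,0.07,0,0,1]
    - [0,0,0.001,0.08,0,0,1]
    - [0,0,0.001,0.09,0,0,1]
    - [0,0,0.001,0.1,0,0,1]
    - [0,0,0.001,0.1,0,0,1]

```text
t: 6.1
tool_pos: [0.5081, 0.0623, 0.0549]
ee_rot: [[-0.072, 0.997, 0.0], [0.997, 0.072, 0.001], [0.001, 0.0, -1.0]]
force: [0.4, 0.5, -2.2]
gripper_width: 0.191
gripper_force: 59.4
```

Call:
servo_tool:
  steps:
    - [0,0,0,0.014,0,0,1]
    - [0,0,0,0.028,0,0,1]
    - [0,0,0,0.042,0,0,1]
    - [0,0,0,0.056,0,0,1]
    - [0,0,0,0.07,0,0,1]
    - [0,0,0,0.084,0,0,1]
    - [0,0,0,0.098,0,0,1]
    - [0,0,0,0.112,0,0,1]
    - [0,0,0,0.126,0,0,1]
    - [0,0,0,0.138,0,0,1]
    - [0,0,0,0.146,0,0,1]
    - [0,0,0,0.15,0,0,1]

```text
t: 7.1
tool_pos: [0.5028, 0.1366, 0.0549]
ee_rot: [[-0.071, 0.997, -0.0], [0.997, 0.071, 0.0], [0.0, 0.0, -1.0]]
force: [-0.4, -0.1, -2.9]
gripper_width: 0.193
gripper_force: 59.4
```

Lower to just touch the bed, then creep to the stop.

Call:
servo_tool:
  steps:
    - [0,0,0,0.006,0,0,1]
    - [0,0,0,0.012,0,0,1]
    - [0,0,0,0.016,0,0,1]
    - [0,0,0,0.02,0,0,1]
    - [0,0,0,0.024,0,0,1]
    - [0,0,0,0.024,0,0,1]

```text
t: 7.6
tool_pos: [0.502, 0.1481, 0.0549]
ee_rot: [[-0.071, 0.997, 0.0], [0.997, 0.071, 0.0], [0.0, 0.0, -1.0]]
force: [-0.6, 1.0, -2.6]
gripper_width: 0.19
gripper_force: 59.4
```

Call:
servo_tool:
  steps:
    - [0,0,0,0.003,0,0,1]
    - [0,0,0,0.006,0,0,1]
    - [0,0,0,0.006,0,0,1]

```text
t: 7.85
tool_pos: [0.5018, 0.151, 0.0548]
ee_rot: [[-0.071, 0.998, 0.0], [0.998, 0.071, 0.0], [0.0, 0.0, -1.0]]
force: [-0.2, 0.6, -3.0]
gripper_width: 0.191
gripper_force: 59.4
```

Call:
servo_tool:
  steps:
    - [0,0,0,0.003,0,0,1]
    - [0,0,0,0.006,0,0,1]
    - [0,0,0,0.006,0,0,1]

```text
t: 8.1
tool_pos: [0.5017, 0.1516, 0.0547]
ee_rot: [[-0.069, 0.998, -0.001], [0.998, 0.069, -0.003], [-0.003, -0.001, -1.0]]
force: [-0.7, -7.0, -0.2]
gripper_width: 0.189
gripper_force: 59.8
```

Call:
servo_tool:
  steps:
    - [0,0,0,0.002,0,0,1]
    - [0,0,0,0.004,0,0,1]
    - [0,0,0,0.004,0,0,1]

```text
t: 8.35
tool_pos: [0.5016, 0.1515, 0.0545]
ee_rot: [[-0.068, 0.998, -0.001], [0.998, 0.068, -0.005], [-0.005, -0.002, -1.0]]
force: [-1.3, -12.0, 2.1]
gripper_width: 0.191
gripper_force: 60.0
```

Stop contact is at the predicted place. Lower onto the bed, keep forward pressure, release, rise.

Call:
servo_tool:
  steps:
    - [0,0,0,0,0,0.002,1]
    - [0,0,0,0,0,0.004,1]
    - [0,0,0,0,0,0.004,1]

```text
t: 8.6
tool_pos: [0.5017, 0.1513, 0.0531]
ee_rot: [[-0.067, 0.998, -0.001], [0.998, 0.067, -0.006], [-0.006, -0.001, -1.0]]
force: [-3.4, -15.4, 8.1]
gripper_width: 0.188
gripper_force: 60.8
```

Call:
servo_tool:
  steps:
    - [0,0,0,0,0,0,0.4]
    - [0,0,0,0,0,0,0.2]
    - [0,0,0,0,0,0,-0.3]
    - [0,0,0,0,0,0,-0.3]
    - [0,0,0,0,0,0,-0.3]
    - [0,0,0,0,0,0,-0.3]

```text
t: 9.1
tool_pos: [0.5015, 0.1561, 0.0529]
ee_rot: [[-0.071, 0.997, 0.0], [0.997, 0.071, 0.0], [0.0, 0.0, -1.0]]
force: [-0.3, -0.4, -0.1]
gripper_width: 0.652
gripper_force: 0.0
```

Call:
servo_tool:
  steps:
    - [0,0,0,0,0,-0.05,-1]
    - [0,0,0,0,0,-0.12,-1]
    - [0,0,0,0,0,-0.2,-1]
    - [0,0,0,0,0,-0.28,-1]
    - [0,0,0,0,0,-0.36,-1]
    - [0,0,0,0,0,-0.44,-1]
    - [0,0,0,0,0,-0.52,-1]
    - [0,0,0,0,0,-0.6,-1]
    - [0,0,0,0,0,-0.6,-1]

```text
t: 9.85
tool_pos: [0.5035, 0.1571, 0.3606]
ee_rot: [[-0.071, 0.997, 0.01], [0.997, 0.071, 0.002], [0.001, 0.01, -1.0]]
force: [-0.7, 0.6, -0.6]
gripper_width: 0.998
gripper_force: 0.0
```

```bash
python3 - <<'E'
from mv import *
mt=cams.camera_model('top');ms=cams.camera_model('scene')
print(tri([ray(mt,(224.4,157.4)),ray(ms,(434.2,154.0))]))
for a,b in (((250,38),(656,25)),((256,182),(715,72))):
    print(tri([ray(mt,(a[0]/3.4+149.9,a[1]/3.4+124.9)),ray(ms,(b[0]/2.5+159.9,b[1]/2.5+134.9))]))
im=cams.camera('scene');cv2.imwrite('pics/s5.png',cv2.resize(im[120:280,330:500],None,fx=3,fy=3,interpolation=cv2.INTER_CUBIC))
s=state();print(s['t'],s['tool_pos'],s['q'],plan([.635,.184,.345],4,s))
E
```

```text
(array([0.6369, 0.1819, 0.2989]), np.float64(0.001138345750404193))
(array([0.6671, 0.1552, 0.3442]), np.float64(0.018757755158147496))
(array([0.6046, 0.2105, 0.2497]), np.float64(0.02252844353295113))
9.9 [0.5029 0.1569 0.357 ] [ 19.7871   5.3631 -45.0075  84.7767   3.8704  91.0405 -20.9313] [ 0.0028 -0.0039  1.0007  0.0353  0.2673  0.0258]
```

View pics/s5.png

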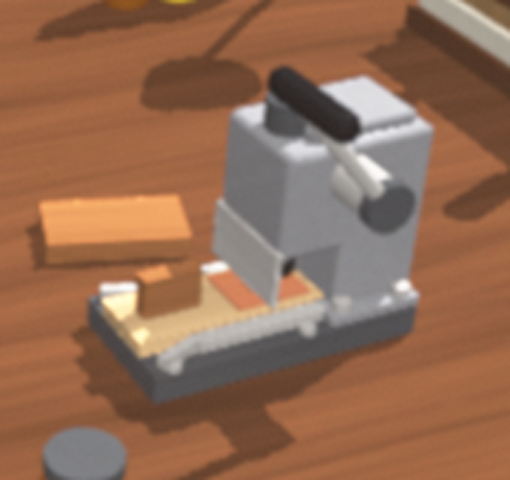

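The picture shows the carrier lying flat between the guides at (210,300) with its nose under the guard. The lever is up, with its handle centred at about (315,103).

Call:
servo_tool:
  steps:
    - [0,0,0.08,0,0,0.02,-1]
    - [0,0,0.16,0.003,0.03,0.02,-1]
    - [0,0,0.24,0.006,0.06,0.02,-1]
    - [0,0,0.32,0.01,0.09,0.02,-1]
    - [0,0,0.4,0.014,0.12,0.02,-1]
    - [0,0,0.48,0.018,0.15,0.02,-1]
    - [0,0,0.56,0.022,0.18,0.02,-1]
    - [0,0,0.64,0.026,0.21,0.02,-1]
    - [0,0,0.72,0.03,0.24,0.02,-1]
    - [0,0,0.8,0.033,0.269,0.02,-1]
    - [0,0,0.88,0.033,0.269,0.02,-1]
    - [0,0,0.95,0.033,0.269,0.02,-1]

```text
t: 10.9
tool_pos: [0.6347, 0.1819, 0.3406]
ee_rot: [[0.99, 0.143, -0.003], [0.143, -0.99, -0.0], [-0.003, -0.0, -1.0]]
force: [0.0, 0.4, 0.2]
gripper_width: 0.997
gripper_force: 0.0
```

Call:
servo_tool:
  steps:
    - [0,0,0.05,0,0,0,-1]
    - [0,0,0.05,0,0,0,-1]
    - [0,0,0.05,0,0,0,-1]
    - [0,0,0.05,0,0,0,-1]

```text
t: 11.23
tool_pos: [0.6343, 0.1817, 0.3423]
ee_rot: [[0.997, 0.074, -0.001], [0.074, -0.997, -0.0], [-0.001, 0.0, -1.0]]
force: [0.9, -0.2, 0.1]
gripper_width: 1.0
gripper_force: 0.0
```

```bash
python3 - <<'E'
from mv import *
s=state();print(s['t'],s['tool_pos'],s['q'],plan([.636,.183,.281],4,s))
h=np.array([.636,.183,.281]);c,n=np.cos(np.radians(4)),np.sin(np.radians(4))
px=np.array([-n,c,0])
for a in (50,45,35,25,15,5,0,-5,-8):
    r=.17;d=r*(np.cos(np.radians(50))-np.cos(np.radians(a)));dz=r*(np.sin(np.radians(a))-np.sin(np.radians(50)))
    print(a,'tool y share(px)',round(d/.5,4),'z share',round(-dz/.5,4))
E
```

```text
11.2333 [0.6343 0.1817 0.3423] [   2.8757   21.9448  -33.1705   67.4374   11.8168   93.8863 -113.3296] [ 0.0001  0.0005  0.0024  0.0036 -0.0024  0.1225]
50 tool y share(px) 0.0 z share -0.0
45 tool y share(px) -0.0219 z share 0.02
35 tool y share(px) -0.06 z share 0.0654
25 tool y share(px) -0.0896 z share 0.1168
15 tool y share(px) -0.1099 z share 0.1725
5 tool y share(px) -0.1202 z share 0.2308
0 tool y share(px) -0.1215 z share 0.2605
-5 tool y share(px) -0.1202 z share 0.2901
-8 tool y share(px) -0.1181 z share 0.3078
```

Call:
servo_tool:
  steps:
    - [0,0,0.002,0.003,-0.002,0.04,-1]
    - [0,0,0.002,0.003,-0.002,0.08,-1]
    - [0,0,0.002,0.003,-0.002,0.11,-1]
    - [0,0,0.002,0.003,-0.002,0.125,-1]
    - [0,0,0.002,0.003,-0.002,0.125,0]
    - [0,0,0.002,0.003,-0.002,0.125,1]
    - [0,0,0.002,0.003,-0.002,0.125,1]
    - [0,0,0.002,0.003,-0.002,0.125,1]
    - [0,0,0.002,0.003,-0.002,0.125,1]
    - [0,0,0.002,0.003,-0.002,0.125,1]
  squeeze: 60

```text
t: 12.07
tool_pos: [0.6363, 0.1829, 0.2816]
ee_rot: [[0.998, 0.067, 0.002], [0.067, -0.998, 0.001], [0.002, -0.0, -1.0]]
force: [-0.9, -0.3, 4.6]
gripper_width: 0.212
gripper_force: 55.8
```

Call:
servo_tool:
  steps:
    - [0,0,0,0,0,0,-0.3]
    - [0,0,0,0,0,0,-0.3]
    - [0,0,0,0,0,0.007,-0.3]
    - [0,0,0,0,0,0.014,-0.3]
    - [0,0,0,0,0,0.014,-0.3]
    - [0,0,0,0,0,0.014,1]
    - [0,0,0,0,0,0.014,1]
    - [0,0,0,0,0,0.014,1]
    - [0,0,0,0,0,0.014,1]
    - [0,0,0,0,0,0.014,1]

```text
t: 12.9
tool_pos: [0.636, 0.1829, 0.2737]
ee_rot: [[0.998, 0.067, 0.0], [0.067, -0.998, 0.0], [0.0, -0.0, -1.0]]
force: [-2.0, -0.2, 1.8]
gripper_width: 0.252
gripper_force: 58.9
```

```bash
python3 - <<'E'
import numpy as np
f=lambda a:np.array([-.34*(np.cos(np.radians(50))-np.cos(np.radians(a))),-.34*(np.sin(np.radians(a))-np.sin(np.radians(50)))])
for a0,seq in ((50,np.linspace(50,16,12)[1:]),(16,np.linspace(16,-5,8)[1:]),(-5,[-6,-7,-8])):
    print(a0,[np.round(f(a)-f(a0),3).tolist() for a in seq])
E
```

```text
50 [[0.014, 0.012], [0.027, 0.025], [0.039, 0.039], [0.051, 0.053], [0.062, 0.068], [0.071, 0.083], [0.081, 0.099], [0.089, 0.115], [0.096, 0.132], [0.103, 0.149], [0.108, 0.167]]
16 [[0.004, 0.017], [0.008, 0.035], [0.011, 0.052], [0.012, 0.07], [0.013, 0.088], [0.013, 0.106], [0.012, 0.123]]
-5 [[-0.001, 0.006], [-0.001, 0.012], [-0.002, 0.018]]
```

Call:
servo_tool:
  steps:
    - [0,0,0,0,0.014,0.012,1]
    - [0,0,0,0,0.027,0.025,1]
    - [0,0,0,0,0.039,0.039,1]
    - [0,0,0,0,0.051,0.053,1]
    - [0,0,0,0,0.062,0.068,1]
    - [0,0,0,0,0.071,0.083,1]
    - [0,0,0,0,0.081,0.099,1]
    - [0,0,0,0,0.089,0.115,1]
    - [0,0,0,0,0.096,0.132,1]
    - [0,0,0,0,0.103,0.149,1]
    - [0,0,0,0,0.108,0.167,1]

```text
t: 13.82
tool_pos: [0.6396, 0.1314, 0.1917]
ee_rot: [[0.998, 0.069, 0.002], [0.069, -0.998, 0.003], [0.002, -0.003, -1.0]]
force: [-4.7, 4.1, 10.4]
gripper_width: 0.25
gripper_force: 70.7
```

Call:
servo_tool:
  steps:
    - [0,0,0,0,0.004,0.017,1]
    - [0,0,0,0,0.008,0.035,1]
    - [0,0,0,0,0.011,0.052,1]
    - [0,0,0,0,0.012,0.07,1]
    - [0,0,0,0,0.013,0.088,1]
    - [0,0,0,0,0.013,0.106,1]
    - [0,0,0,0,0.012,0.118,1]
    - [0,0,0,0,0.012,0.118,1]

```text
t: 14.48
tool_pos: [0.6404, 0.1223, 0.1315]
ee_rot: [[0.998, 0.066, 0.001], [0.066, -0.998, -0.0], [0.001, 0.0, -1.0]]
force: [-3.8, -1.6, 11.1]
gripper_width: 0.254
gripper_force: 78.8
```

Call:
servo_tool:
  steps:
    - [0,0,0,0,0,0.006,1]
    - [0,0,0,0,-0.001,0.012,1]
    - [0,0,0,0,-0.001,0.012,1]

```text
t: 14.73
tool_pos: [0.6405, 0.1226, 0.1267]
ee_rot: [[0.998, 0.066, 0.001], [0.066, -0.998, -0.0], [0.001, 0.001, -1.0]]
force: [-6.4, -4.6, 16.4]
gripper_width: 0.254
gripper_force: 79.3
```

Call:
servo_tool:
  steps:
    - [0,0,0,0,0,0.006,1]
    - [0,0,0,0,-0.001,0.012,1]
    - [0,0,0,0,-0.001,0.012,1]
    - [0,0,0,0,-0.001,0.012,1]

```text
t: 15.07
tool_pos: [0.6402, 0.1228, 0.1205]
ee_rot: [[0.998, 0.066, 0.001], [0.066, -0.998, -0.001], [0.001, 0.001, -1.0]]
force: [-6.9, -4.8, 15.2]
gripper_width: 0.255
gripper_force: 80.3
```

Call:
servo_tool:
  steps:
    - [0,0,0,0,0,0,1]
    - [0,0,0,0,0,0,1]
    - [0,0,0,0,0,0.006,1]
    - [0,0,0,0,0,0.01,1]
    - [0,0,0,0,0,0.01,1]
    - [0,0,0,0,0,0.01,1]
  squeeze: 120

```text
t: 15.57
tool_pos: [0.6403, 0.1231, 0.1174]
ee_rot: [[0.998, 0.066, 0.002], [0.066, -0.998, -0.001], [0.002, 0.001, -1.0]]
force: [-13.0, -6.6, 26.7]
gripper_width: 0.245
gripper_force: 118.4
```

```bash
python3 - <<'E'
from mv import *
s=state();print(s['t'],s['tool_pos'],s['force'],s['gripper_force'])
im=cams.camera('scene');cv2.imwrite('pics/s6.png',cv2.resize(im[100:300,310:520],None,fx=2.8,fy=2.8,interpolation=cv2.INTER_CUBIC))
E
```

```text
15.5667 [0.6403 0.1231 0.1174] [-12.9969  -6.6223  26.6811] 118.39704394340515
```

View pics/s6.png

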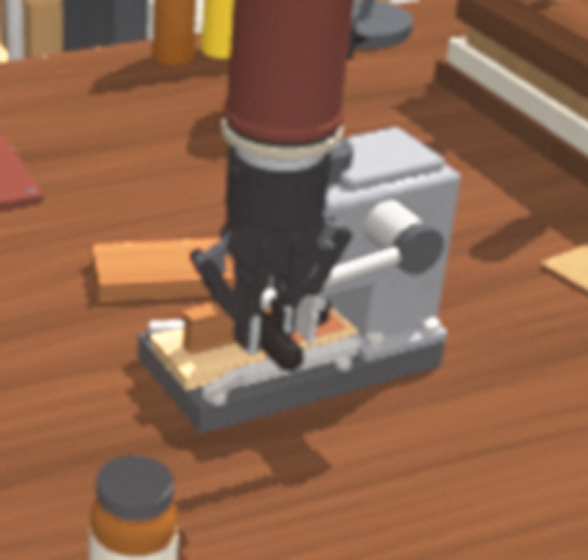

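The picture shows the gripper holding the bar, with its end at (287,350), and the arm of the lever about level back to the hinge (415,245). With 27 N against the spring's 12 N, it is on its stop. Now let it back up along the arc.

Call:
servo_tool:
  steps:
    - [0,0,0,0,0.001,-0.017,1]
    - [0,0,0,0,0.001,-0.035,1]
    - [0,0,0,0,0,-0.053,1]
    - [0,0,0,0,-0.001,-0.071,1]
    - [0,0,0,0,-0.004,-0.088,1]
    - [0,0,0,0,-0.008,-0.106,1]
    - [0,0,0,0,-0.012,-0.123,1]
    - [0,0,0,0,-0.017,-0.141,1]
    - [0,0,0,0,-0.024,-0.158,1]
    - [0,0,0,0,-0.031,-0.175,1]
    - [0,0,0,0,-0.039,-0.191,1]
    - [0,0,0,0,-0.049,-0.207,1]
  squeeze: 60

```text
t: 16.62
tool_pos: [0.6389, 0.1423, 0.2189]
ee_rot: [[0.998, 0.062, 0.0], [0.062, -0.998, -0.007], [0.0, 0.007, -1.0]]
force: [6.4, -19.7, 9.0]
gripper_width: 0.242
gripper_force: 98.4
```

```bash
python3 - <<'E'
from mv import *
s=state();print(s['t'],s['tool_pos'],s['force'])
ms=cams.camera_model('scene');c,n=np.cos(np.radians(94)),np.sin(np.radians(94));R=np.array([[c,-n],[n,c]])
for a in (5,0,-5):
    q=R@[.03-.17*np.cos(np.radians(a)),-.172]+[.4947,.2538];print(a,(proj(ms,np.r_[q,.17+.17*np.sin(np.radians(a))])-[310,100])*2.8)
print(plan([.6365,.184,.265],4,s))
E
```

```text
16.6167 [0.6389 0.1423 0.2189] [  6.4403 -19.7043   8.9732]
5 [291.8066 318.8704]
0 [289.4774 335.0725]
-5 [288.6322 350.6489]
[ 0.0047 -0.     -0.0049  0.0003 -0.0828 -0.0928]
```

The projection for -5° is (288.6,350.6), and the bar end was seen at (287,350), so the lever was at its stop. Continue up.

Call:
servo_tool:
  steps:
    - [0,0,0,0,-0.006,-0.013,1]
    - [0,0,0,0,-0.015,-0.027,1]
    - [0,0,0,0,-0.026,-0.041,1]
    - [0,0,0,0,-0.038,-0.055,1]
    - [0,0,0,0,-0.05,-0.068,1]
    - [0,0,0,0,-0.06,-0.078,1]
    - [0,0,0,0,-0.06,-0.078,1]

```text
t: 17.2
tool_pos: [0.6372, 0.1711, 0.2611]
ee_rot: [[0.998, 0.06, 0.003], [0.06, -0.998, -0.01], [0.002, 0.01, -1.0]]
force: [-4.7, -24.4, 25.2]
gripper_width: 0.239
gripper_force: 91.6
```

Call:
servo_tool:
  steps:
    - [0,0,0,0,0.005,-0.01,1]
    - [0,0,0,0,0.005,-0.02,1]
    - [0,0,0,0,0,-0.03,1]
    - [0,0,0,0,0,-0.03,1]

```text
t: 17.53
tool_pos: [0.636, 0.1816, 0.2725]
ee_rot: [[0.998, 0.07, 0.001], [0.07, -0.998, 0.004], [0.001, -0.004, -1.0]]
force: [-7.5, 4.1, 3.9]
gripper_width: 0.241
gripper_force: 85.3
```

Call:
servo_tool:
  steps:
    - [0,0,0,0,0,0,0.2]
    - [0,0,0,0,0,0,-0.5]
    - [0,0,0,0,0,0,-1]
    - [0,0,0,0,0,0,-1]
    - [0,0,0,0,0,0,-1]
    - [0,0,0,0,0,-0.04,-1]
    - [0,0,0,0,0,-0.1,-1]
    - [0,0,0,0,0,-0.16,-1]
    - [0,0,0,0,0,-0.2,-1]
    - [0,0,0,0,0,-0.2,-1]

```text
t: 18.37
tool_pos: [0.6372, 0.1788, 0.3764]
ee_rot: [[0.998, 0.067, 0.006], [0.067, -0.998, 0.002], [0.006, -0.002, -1.0]]
force: [-0.3, 0.6, 0.6]
gripper_width: 0.998
gripper_force: 0.0
```

```bash
python3 - <<'E'
from mv import *
s=state();print(s['t'],s['tool_pos'],s['force'],plan([.5016,.1515,.36],94,s))
im=cams.camera('scene');im0=cv2.imread('pics/s5.png');c=cv2.resize(im[120:280,330:500],None,fx=3,fy=3,interpolation=cv2.INTER_CUBIC)
d=np.abs(c.astype(int)-im0).max(2)
for n,(y0,y1,x0,x1) in dict(lever=(60,215,265,420),carrier=(255,360,95,330)).items():print(n,(d[y0:y1,x0:x1]>40).mean())
# black bar ends below arm
cv2.imwrite('pics/s7.png',c)
E
```

```text
18.3667 [0.6372 0.1788 0.3764] [-0.2529  0.6244  0.5674] [ 0.0023 -0.0041 -1.0018 -0.2745  0.0364  0.031 ]
lever 0.0
carrier 0.0
```

Call:
servo_tool:
  steps:
    - [0,0,-0.08,0,0,0,-1]
    - [0,0,-0.16,-0.03,0.004,0,-1]
    - [0,0,-0.24,-0.06,0.008,0,-1]
    - [0,0,-0.32,-0.09,0.012,0,-1]
    - [0,0,-0.4,-0.12,0.016,0,-1]
    - [0,0,-0.48,-0.15,0.02,0,-1]
    - [0,0,-0.56,-0.18,0.024,0,-1]
    - [0,0,-0.64,-0.21,0.028,0,-1]
    - [0,0,-0.72,-0.24,0.032,0,-1]
    - [0,0,-0.8,-0.274,0.036,0,-1]
    - [0,0,-0.88,-0.274,0.036,0,-1]
    - [0,0,-0.95,-0.274,0.036,0,-1]

```text
t: 19.42
tool_pos: [0.4998, 0.1505, 0.3706]
ee_rot: [[0.006, 1.0, -0.0], [1.0, -0.006, -0.001], [-0.001, -0.0, -1.0]]
force: [1.0, 0.2, 0.5]
gripper_width: 1.002
gripper_force: 0.0
```

Call:
servo_tool:
  steps:
    - [0,0,-0.05,0,0,0,-1]
    - [0,0,-0.05,0,0,0.1,-1]
    - [0,0,-0.05,0,0,0.18,-1]
    - [0,0,-0.05,0,0,0.26,-1]
    - [0,0,-0.05,0,0,0.34,-1]
    - [0,0,-0.05,0,0,0.4,-1]
    - [0,0,-0.05,0,0,0.4,-1]
    - [0,0,-0.05,0,0,0.4,-1]

```text
t: 20.08
tool_pos: [0.4994, 0.1505, 0.1701]
ee_rot: [[-0.067, 0.998, -0.004], [0.998, 0.067, -0.0], [-0.0, -0.004, -1.0]]
force: [0.6, 1.2, 1.5]
gripper_width: 1.001
gripper_force: 0.0
```

```bash
python3 - <<'E'
from mv import *
s=state();print(s['t'],s['tool_pos'],s['force'],plan([.5016,.1515,.053],94,s))
E
```

```text
20.0833 [0.4994 0.1505 0.1701] [0.5922 1.1681 1.453 ] [-0.0025  0.0001 -0.0016  0.0018  0.0055  0.2342]
```

Call:
servo_tool:
  steps:
    - [0,0,-0.002,0.001,0.003,0.07,-1]
    - [0,0,-0.002,0.002,0.005,0.14,-0.5]
    - [0,0,-0.002,0.002,0.005,0.2,-0.5]
    - [0,0,-0.002,0.002,0.005,0.225,-0.5]
    - [0,0,-0.002,0.002,0.005,0.234,-0.5]
    - [0,0,-0.002,0.002,0.005,0.234,1]
    - [0,0,-0.002,0.002,0.005,0.234,1]
    - [0,0,-0.002,0.002,0.005,0.234,1]
    - [0,0,-0.002,0.002,0.005,0.234,1]
    - [0,0,-0.002,0.002,0.005,0.234,1]
  squeeze: 60

```text
t: 20.92
tool_pos: [0.5035, 0.1525, 0.056]
ee_rot: [[-0.071, 0.998, 0.001], [0.998, 0.071, -0.0], [-0.0, 0.001, -1.0]]
force: [-5.7, -2.0, 9.9]
gripper_width: 0.184
gripper_force: 59.2
```

Call:
servo_tool:
  steps:
    - [0,0,0,-0.006,0,-0.003,1]
    - [0,0,0,-0.016,0,-0.003,1]
    - [0,0,0,-0.03,0,-0.003,1]
    - [0,0,0,-0.05,0,-0.003,1]
    - [0,0,0,-0.07,0,-0.003,1]
    - [0,0,0,-0.09,0,-0.003,1]
    - [0,0,0,-0.11,0,-0.003,1]
    - [0,0,0,-0.13,0,-0.003,1]
    - [0,0,0,-0.15,0,-0.003,1]
    - [0,0,0,-0.17,0,-0.003,1]
    - [0,0,0,-0.19,0,-0.003,1]
    - [0,0,0,-0.21,0,-0.003,1]

```text
t: 21.92
tool_pos: [0.5105, 0.0463, 0.0557]
ee_rot: [[-0.07, 0.998, -0.0], [0.998, 0.07, -0.0], [-0.0, -0.0, -1.0]]
force: [0.4, 1.1, -0.3]
gripper_width: 0.184
gripper_force: 58.8
```

Call:
servo_tool:
  steps:
    - [0,0,0,-0.02,0,0,1]
    - [0,0,0,-0.05,0,-0.002,1]
    - [0,0,0,-0.09,0,-0.004,1]
    - [0,0,0,-0.14,0,-0.004,1]
    - [0,0,0,-0.19,0,-0.006,1]
    - [0,0,0,-0.22,0,-0.03,1]
    - [0,0,0,-0.24,0,-0.08,1]
    - [0,0,0,-0.24,0,-0.14,1]
    - [0,0,0,-0.24,0,-0.2,1]
    - [0,0,0,-0.24,0,-0.24,1]
    - [0,0,0,-0.24,0,-0.24,1]

```text
t: 22.83
tool_pos: [0.5209, -0.0734, 0.1799]
ee_rot: [[-0.07, 0.998, 0.005], [0.998, 0.07, -0.002], [-0.002, 0.005, -1.0]]
force: [1.5, 0.3, -2.6]
gripper_width: 0.187
gripper_force: 58.9
```

```bash
python3 - <<'E'
from mv import *
s=state();print(s['t'],s['tool_pos'],s['force'],s['gripper_width'],s['q'],plan([.487,-.357,.18],2.3,s))
t=cams.camera_model('top');print(onz(t,(399,280),.085),onz(t,(315,142),.105))
E
```

```text
22.8333 [ 0.5209 -0.0734  0.1799] [ 1.5321  0.299  -2.6001] 0.18703583199954713 [ 37.666    8.4175 -37.4778 102.0422   5.5167  71.0282   2.7149] [ 0.0038 -0.0016  1.0189 -0.5612 -0.1072  0.0005]
[ 0.3421 -0.2547  0.085 ] [ 0.7176 -0.0212  0.105 ]
```

Call:
servo_tool:
  steps:
    - [0,0,0.07,-0.03,-0.006,0,1]
    - [0,0,0.14,-0.07,-0.013,0,1]
    - [0,0,0.21,-0.11,-0.02,0,1]
    - [0,0,0.28,-0.15,-0.03,0,1]
    - [0,0,0.35,-0.19,-0.04,0,1]
    - [0,0,0.42,-0.23,-0.048,0,1]
    - [0,0,0.49,-0.27,-0.056,0,1]
    - [0,0,0.56,-0.31,-0.064,0,1]
    - [0,0,0.63,-0.35,-0.07,0,1]
    - [0,0,0.7,-0.39,-0.078,0,1]
    - [0,0,0.77,-0.43,-0.086,0,1]
    - [0,0,0.84,-0.47,-0.094,0,1]

```text
t: 23.83
tool_pos: [0.4871, -0.3113, 0.1741]
ee_rot: [[0.95, 0.311, -0.003], [0.311, -0.95, 0.001], [-0.002, -0.002, -1.0]]
force: [-0.1, 0.4, -2.7]
gripper_width: 0.189
gripper_force: 58.9
```

```bash
python3 - <<'E'
from mv import *
s=state();print(s['t'],s['tool_pos'],plan([.487,-.357,.18],2.3,s))
E
```

```text
23.8333 [ 0.4871 -0.3113  0.1741] [-0.0008  0.0016  0.1756 -0.0287  0.0868 -0.0119]
```

Call:
servo_tool:
  steps:
    - [0,0,0.06,-0.01,0.03,0,1]
    - [0,0,0.12,-0.02,0.06,0,1]
    - [0,0,0.176,-0.029,0.087,0.02,1]
    - [0,0,0.176,-0.029,0.087,0.08,1]
    - [0,0,0.176,-0.029,0.087,0.14,1]
    - [0,0,0.176,-0.029,0.087,0.18,1]
    - [0,0,0.176,-0.029,0.087,0.18,1]
    - [0,0,0.176,-0.029,0.087,0.18,1]

```text
t: 24.5
tool_pos: [0.4871, -0.3554, 0.084]
ee_rot: [[0.999, 0.045, -0.004], [0.045, -0.999, 0.002], [-0.003, -0.002, -1.0]]
force: [1.4, -0.4, -1.5]
gripper_width: 0.19
gripper_force: 59.0
```

```bash
python3 - <<'E'
from mv import *
s=state();print(s['t'],s['tool_pos'],s['force'],plan([.487,-.357,.030],2.25,s))
# measure the carrier sides and tray sides in the same wrist view
m=cams.camera_model('wrist');im=cams.camera('wrist');cv2.imwrite('pics/w8.png',im);np.save('w8.npy',m,allow_pickle=True)
h=cv2.cvtColor(im,cv2.COLOR_BGR2HSV)
for y in (20,60,100,140):
    cls=np.where((h[y,:,1]<60)&(h[y,:,2]>110),'T',np.where((h[y,:,0]>15)&(h[y,:,2]>150),'C',np.where((h[y,:,2]>185),'K','.')))
    ch=np.flatnonzero(cls[1:]!=cls[:-1])+1;runs=[(int(a),int(b),str(cls[a])) for a,b in zip(np.r_[0,ch],np.r_[ch,640]) if b-a>3]
    print(y,runs)
zc=float(s['tool_pos'][2])-.0255+.016
print('z top',zc)
E
```

```text
24.5 [ 0.4871 -0.3554  0.084 ] [ 1.3809 -0.366  -1.4756] [-0.0015  0.0022  0.0038  0.0001  0.0034  0.1081]
20 [(0, 247, '.'), (247, 258, 'T'), (258, 302, 'C'), (303, 314, 'C'), (315, 335, 'C'), (335, 340, 'K'), (340, 355, 'C'), (361, 380, 'C'), (380, 396, 'T'), (396, 640, '.')]
60 [(0, 250, '.'), (250, 261, 'T'), (261, 302, 'C'), (303, 330, 'C'), (339, 354, 'C'), (356, 361, 'K'), (361, 365, 'C'), (366, 378, 'C'), (378, 393, 'T'), (393, 640, '.')]
100 [(0, 252, '.'), (252, 263, 'T'), (263, 284, 'C'), (285, 303, 'C'), (306, 312, 'C'), (317, 327, 'C'), (333, 338, 'K'), (338, 353, 'C'), (353, 359, 'K'), (359, 375, 'C'), (375, 391, 'T'), (391, 640, '.')]
140 [(0, 254, '.'), (254, 265, 'T'), (265, 270, 'C'), (271, 276, 'C'), (279, 285, 'C'), (287, 292, 'C'), (293, 303, 'C'), (306, 310, 'C'), (312, 327, 'C'), (335, 339, 'K'), (339, 352, 'C'), (352, 358, 'K'), (358, 374, 'C'), (374, 387, 'T'), (387, 640, '.')]
z top 0.07453673362427525
```

The row scan shows the tray rim visible on both sides of the carrier (about 11 px and 15 px), so it is centred to about 2 mm. The planned shift covers that.

Call:
servo_tool:
  steps:
    - [0,0,0.004,0,0.0035,0.03,1]
    - [0,0,0.004,0,0.0035,0.06,1]
    - [0,0,0.004,0,0.0035,0.08,1]
    - [0,0,0.004,0,0.0035,0.09,1]
    - [0,0,0.004,0,0.0035,0.096,1]
    - [0,0,0.004,0,0.0035,0.1,1]
    - [0,0,0.004,0,0.0035,0.1,1]
    - [0,0,0.004,0,0.0035,0.1,1]

```text
t: 25.22
tool_pos: [0.4891, -0.3577, 0.0365]
ee_rot: [[0.999, 0.039, 0.001], [0.039, -0.999, -0.0], [0.001, 0.0, -1.0]]
force: [0.6, -0.2, -1.7]
gripper_width: 0.185
gripper_force: 59.0
```

Call:
servo_tool:
  steps:
    - [0,0,0,0,0,0.003,1]
    - [0,0,0,0,0,0.006,1]
    - [0,0,0,0,0,0.006,1]

```text
t: 25.47
tool_pos: [0.4887, -0.3575, 0.0327]
ee_rot: [[0.999, 0.039, -0.0], [0.039, -0.999, 0.0], [-0.0, -0.0, -1.0]]
force: [0.1, -0.0, -3.1]
gripper_width: 0.187
gripper_force: 59.0
```

Call:
servo_tool:
  steps:
    - [0,0,0,0,0,0.002,1]
    - [0,0,0,0,0,0.004,1]
    - [0,0,0,0,0,0.004,1]

```text
t: 25.72
tool_pos: [0.4888, -0.3575, 0.0307]
ee_rot: [[0.999, 0.039, -0.0], [0.039, -0.999, 0.0], [-0.0, -0.0, -1.0]]
force: [0.2, 1.0, -3.1]
gripper_width: 0.188
gripper_force: 59.1
```

Call:
servo_tool:
  steps:
    - [0,0,0,0,0,0.002,1]
    - [0,0,0,0,0,0.004,1]
    - [0,0,0,0,0,0.004,1]

```text
t: 25.97
tool_pos: [0.4889, -0.3572, 0.03]
ee_rot: [[0.999, 0.039, -0.0], [0.039, -0.999, 0.0], [-0.0, -0.0, -1.0]]
force: [-6.2, 3.8, 10.0]
gripper_width: 0.188
gripper_force: 60.6
```

Contact on the tray floor at the expected height (0.030). Release and rise.

Call:
servo_tool:
  steps:
    - [0,0,0,0,0,0,0.4]
    - [0,0,0,0,0,0,0.1]
    - [0,0,0,0,0,0,-0.4]
    - [0,0,0,0,0,0,-0.4]
    - [0,0,0,0,0,0,-0.4]
    - [0,0,0,0,0,-0.05,-0.4]
    - [0,0,0,0,0,-0.12,-0.4]
    - [0,0,0,0,0,-0.2,-0.4]
    - [0,0,0,0,0,-0.28,-0.4]
    - [0,0,0,0,0,-0.34,-0.4]
    - [0,0,0,0,0,-0.4,-0.4]
    - [0,0,0,0,0,-0.4,-0.4]

```text
t: 26.97
tool_pos: [0.4912, -0.3589, 0.2359]
ee_rot: [[0.999, 0.039, 0.008], [0.039, -0.999, -0.006], [0.008, 0.006, -1.0]]
force: [-0.1, -0.1, 0.3]
gripper_width: 0.697
gripper_force: 0.0
```

```bash
python3 - <<'E'
from mv import *
s=state();print(s['t'],s['tool_pos'],s['force'],s['gripper_width'])
m=cams.camera_model('wrist');im=cams.camera('wrist');h=cv2.cvtColor(im,cv2.COLOR_BGR2HSV)
tr=(h[...,1]<60)&(h[...,2]>110);ca=(h[...,1]>60)&(h[...,2]>170)
k=np.zeros(tr.shape,bool);k[0:250,200:440]=1
for n,mk,z in (('carrier',ca,.021),('tray+carrier',tr|ca,.016)):
    c=rect(cv2.morphologyEx((mk&k).astype(np.uint8),cv2.MORPH_CLOSE,np.ones((9,9))))
    W=np.array([onz(m,p,z)[:2] for p in c],np.float32)*1000;print(n,cv2.minAreaRect(W))
a=cv2.imread('pics/top0.png');b=cams.camera('top');d=np.abs(a.astype(int)-b).max(2)>50
for n,(x,y,r) in dict(tin=(399,280,18),jar=(315,145,15),block=(246,285,28),brayer=(415,140,35),press=(220,200,45)).items():print(n,d[y-r:y+r,x-r:x+r].mean())
E
```

```text
26.9667 [ 0.4912 -0.3589  0.2359] [-0.1265 -0.0779  0.3294] 0.6970303148057051
carrier ((520.7055053710938, -361.2279357910156), (294.3450927734375, 347.2986755371094), 2.085750102996826)
tray+carrier ((520.1181030273438, -361.32159423828125), (298.1993408203125, 351.84613037109375), 2.0857584476470947)
tin 0.0
jar 0.0
block 0.0
brayer 0.0
press 0.0
```

Bystanders and press are unchanged. The carrier mask caught the table as well, so I repeat that check with stricter colours.

```bash
python3 - <<'E'
from mv import *
for cam in ('wrist','top'):
    m=cams.camera_model(cam);im=cams.camera(cam);h=cv2.cvtColor(im,cv2.COLOR_BGR2HSV)
    k=np.zeros(h.shape[:2],bool)
    C=proj(m,np.array([.529,-.3555,.016]));x,y=C.astype(int);r=(90,130) if cam=='wrist' else (32,50)
    k[max(0,y-r[1]):y+r[1],max(0,x-r[0]):x+r[0]]=1
    tr=(h[...,1]<60)&(h[...,2]>110)&k;ca=(h[...,0]>14)&(h[...,0]<30)&(h[...,1]>60)&(h[...,2]>150)&k
    for n,mk,z in (('carrier',ca,.021),('tray',tr,.016)):
        p=np.argwhere(cv2.morphologyEx(mk.astype(np.uint8),cv2.MORPH_OPEN,np.ones((3,3))))[:,::-1]
        W=np.array([onz(m,q,z)[:2] for q in p],np.float32)*1000;print(cam,n,cv2.minAreaRect(W),C)
E
```

```text
wrist carrier ((530.178955078125, -355.24114990234375), (173.15509033203125, 61.620452880859375), 4.7050251960754395) [317.8916 138.1875]
wrist tray ((488.5658874511719, -352.31988525390625), (295.7023620605469, 256.510986328125), 2.2068960666656494) [317.8916 138.1875]
top carrier ((529.6862182617188, -354.1734619140625), (176.33428955078125, 70.66293334960938), 2.2497451305389404) [428.9408 213.1576]
top tray ((529.4170532226562, -364.84991455078125), (218.20535278320312, 129.84767150878906), 2.2680563926696777) [428.9408 213.1576]
```

```bash
python3 -c "
from bench import arm
print(arm.close_job())"
```

```text
the job is handed in; nothing more can be done
None
```

The job is handed in at about 27 s: the carrier went home against the back stop, the lever was pressed to its stop and came back to the top, and the carrier was set down flat and right way up, centred in the tray; camera checks showed the tin, jar, wood block and brayer unmoved, but I don't have the judge's verdict.

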